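# Change the mould cover and hold the mould shut

## Robot

A 6-joint arm with a two-finger parallel gripper is mounted at the origin on a cart in front of the work surface, level with it; the furniture and walls round the work are solid. World frame = base frame: x ahead of the robot, y to its left, z up, the work surface at z = 0. Lengths are in m, angles in rad, forces in N, time in s.
With the tool pointing down it reaches from about 0.325 to 0.85 m from the base axis. Payload 4.4 kg.
Tool frame: the origin (TCP) lies at the very end of the fingers, on their centre line; the grasp point (between the pads) lies 19 mm behind it; z points along the fingers, y is the line along which they close (so a half turn about z gives the same grasp; the last joint's range is limited). The gripper opens to 94 mm and grips with 3 to 60 N. Pads are 16 mm wide; open, the fingers measure 119 mm over their backs; the gripper's body (75 mm by 177 mm) begins 78 mm behind the grasp point.
Start: joints at [1.091, 0.207, 1.542, -0, 1.393, -0.15], TCP at [0.186, 0.544, 0.205] pointing down, gripper open.
Joint ranges: [-2.73, 2.73], [-0.86, 2.22], [0.23, 2.46], [-1.11, 4.25], [0.08, 2.63], [-2.82, 2.82]. Speed limits (rad/s): [2.79, 2.79, 3.14, 3.14, 3.14, 3.14].

## Interface

Orientations are given as a rotation vector (axis times angle).
In Python, from rig import r, imaging, order gives the robot as it stands.
- The arm moves only by the tool step_arm, never from a script. Its argument "targets" is a list of rows, each a list of 7 numbers: the turn, a rotation vector about the tool's x, y, z in degrees, then the shift along the tool's x, y, z in units of 50 mm (1.0 is 50 mm), then the opening, from -1 (shut) to 1 (fully open). In form: [[wx, wy, wz, x, y, z, jaw], ...]. A call has 1 to 12 rows; each row is the pose to reach, as a shift and turn from the pose commanded when the call began, along the tool's axes at that moment; what a row does not reach only later rows make up. A row lasts 1/8 s, in which the tool goes at most 62.5 mm and 10.7 degrees, less where a joint would pass 70% of its speed; a pose out of reach is approached as far as the arm can. A call with a gripper value outside its range is refused whole. The fingers move at their own pace and stop on an object; the grip force is fixed at half the most. Time passes only in rows, so rows that repeat a pose let the fingers close. It gives the time, the measured TCP pose, the force, the opening and the grip force at its end, in the units of the state.
- r.sense(): the state, without advancing time (a new reading comes with each control period).
- imaging.capture(name): name is "scene" or "top" or "wrist"; returns the picture (480x640x3 uint8, red, green, blue); there is no depth.
- imaging.calibration(name): a dict with "vertical_fov" (degrees; the focal length in pixels is half the picture's height over the tangent of half this angle, whatever the lens; pixels are square), "cx", "cy" (the principal point, pixels), "T" (4x4, takes a point from camera to world coordinates). Camera axes: x right, y up, looking along -z (the intrinsics and any distortion apply to the point x, -y, -z); pixel columns grow to the right and rows downward; lengths in m; the calibration is good to about 2 mm. A picture is of the moment at which its call begins: read the wrist's pose just before it. calibration takes no time and is no camera call; for the wrist camera it gives the pose at the moment of the call.
- order.sign_off(): hands the job in; it is judged then, once.
The state is a dict: "time": time; "q": joint angles; "qvel": joint speeds; "tau": joint torques, N m; "eef_pos": TCP position; "orientation": TCP orientation; "wrist_force": force on the tool from outside, world axes, zero at the start; "torque": the same for the moment, N m; "grip_width": opening from 0.0 (shut) to 1.0 (fully open); "grip_force": force on a finger pad.
Only numpy, scipy, OpenCV 4.12 (cv2) and the standard library are available. Lean on these libraries where they do the work, as an engineer would, in place of code of your own. Each camera call takes 0.05 s, during which the arm holds its last target. There are 200 camera calls.

## Task

The knob cover is on the mould and the bar-handled cover lies in the shallow tray: swap the two, so that the knob cover ends up lying flat in the tray, let go, and the bar cover is on the mould's two dowels, large hole over large dowel. A sprung ejector plate holds the mould open, so press the bar cover down until it is fully closed on the mould and finish like that, with the hand still holding it pressed shut. Leave the mould cup, the stick bundle and the wing nut where they are.

Things in the scene. Friction and masses are not known exactly. Their poses are not given: they have to be found in the camera images.
- mould_base: Lower mould half, aluminium block 66 x 102 x 22 mm fixed to the bench, low feet out to 88 mm in x. Origin: centre of its underside; y along the 102 mm to the large dowel, z up. Upper face at z = 22 mm; two dowels stand 16 mm above it (top 5 mm tapered): 13 mm wide at y = +34 mm, 8 mm at y = -34 mm. Cover holes have 1.1 mm play all round the dowels.
- big_dowel (a point): Foot of the large (13 mm) dowel, on its axis, level with the mould's upper face.
- small_dowel (a point): Foot of the small (8 mm) dowel, on its axis, level with the mould's upper face.
- ejector (a joint): Sprung steel ejector plate (36 x 41 mm) in the middle of the mould: 0 = raised, top 6 mm above the mould face; 0.006 m = pressed flush. Pushes up with 6 N raised, 12 N flush. A cover laid on the dowels rests on it 6 mm above the face, its weight alone does not press it down; it springs back when let go.
- bar_cover: The cover to be put on: 60 x 96 x 10 mm aluminium plate, two through holes on its long centre line: 15.2 mm wide at y = +34 mm, 10.2 mm at y = -34 mm. Origin: centre of the underside; y along the 96 mm to the large hole, z up. Loose, 0.16 to 0.25 kg. On top, in the middle, a straight bar handle 44 mm long (x), 14 mm thick (y) and 30 mm high, from z = 10 to 40 mm. Starts lying in the tray.
- bar_top (a point): Top centre of the bar handle, 40 mm above the underside of its cover.
- big_hole (a point): Centre of the bar cover's large hole, at its underside.
- small_hole (a point): Centre of the bar cover's small hole, at its underside.
- knob_cover: The cover to be taken off: 60 x 96 x 10 mm aluminium plate, two through holes on its long centre line: 15.2 mm wide at y = +34 mm, 10.2 mm at y = -34 mm. Origin: centre of the underside; y along the 96 mm to the large hole, z up. Loose, 0.16 to 0.25 kg. Central knob on top, 30 mm diameter from z = 24 to 40 mm, with a 24 mm neck. Starts on the mould's dowels, resting on the raised ejector.
- knob_top (a point): Top centre of the knob, 40 mm above the underside of its cover.
- tray: Shallow open steel tray fixed to the bench, outside 92 x 128 x 12 mm, walls and floor 4 mm (inside 84 x 120 mm). Origin: centre of its underside; x across the 92 mm, y along the 128 mm, z up. It has room for one cover only.
- free_spot (a point): Middle of a clear patch of bench, 60 mm in world x by 140 mm in world y, on the robot's side of the mould and tray, where a cover may be set down meanwhile (long side along world y). Bare bench, z = 0. A tall crate (from world x = 0.67) stands beyond mould and tray, a fixture with upright sticks (up to 0.12 m) to their left: swing in over this spot.
- mould_cup: Bystander: upright stainless lolly mould cup, 38 x 64 x 95 mm; origin: centre of its underside. Leave alone.
- sticks: Bystander: banded bundle of lolly sticks lying on the bench, 35 x 117 x 14 mm; origin: centre of its underside. Leave alone.
- wing_nut: Bystander: small wing nut on the bench, 12 x 36 x 16 mm; origin: centre of its underside. Leave alone.

How it is judged:
By the outcome, as a careful person would: the job done as asked, in the order asked, and still so for the second after the job is handed in, while the arm keeps its last pose, push and grip.
It also fails if it takes over 64 s, if anything falls off the work surface, if the arm or the gripper's body presses on something with over 40 N, if the wrist force passes 120 N, or if a joint passes its speed limit or range.

## Working session

There is one attempt and no reset: what is moved stays moved. The work goes in short steps, Python scripts to look and compute and a tool call to move; the robot and the scene stay as the last step left them, time stands still between calls to the robot, and variables do not carry over. Pictures are saved under pics/ and viewed, at most 10 in all, crops included, and the job is handed in when it is done.

Besides the shell and the picture viewer there is one more tool, called after ">>>" by a JSON object that holds its "fn" and its "kwargs". step_arm: Moves the arm, as the interface text tells. Its arguments: {"type":"object","properties":{"targets":{"type":"array","items":{"type":"array","items":{"type":"number"}}}},"required":["targets"]}

```bash
mkdir -p pics; ls; python3 - <<'E'
from rig import r, imaging, order
import cv2
print(r.sense())
for n in("scene","top"):
    im=imaging.capture(n); cv2.imwrite(f"pics/{n}0.png",im[:,:,::-1]); print(n,imaging.calibration(n))
E
```

```text
pics
{'time': 0.0, 'q': array([ 1.09147187e+00,  2.07431206e-01,  1.54293923e+00,  5.88974520e-06,
        1.39349795e+00, -1.50509331e-01]), 'qvel': array([ 0.00072667, -0.00114232,  0.00201316, -0.0021481 ,  0.0024918 ,
       -0.00027144]), 'tau': array([-6.92185095e-04, -3.70875692e+01, -2.81412470e+01,  6.95674494e-02,
        3.63554503e-02, -1.58875469e-04]), 'eef_pos': array([0.18531822, 0.54346708, 0.20429144]), 'orientation': array([-0.51406296, -3.09852693,  0.00339533]), 'wrist_force': array([ 1.04689744, -0.46410276, -0.33075488]), 'torque': array([-0.05233067, -0.00505353,  0.00923639]), 'grip_force': 0.0, 'grip_width': 0.9980251754343935}
scene {'vertical_fov': 42.834815211791685, 'cx': 320.96144962609185, 'cy': 240.2027571950431, 'T': array([[ 0.63803537,  0.56834133, -0.51951804, -0.00389116],
       [-0.7699866 ,  0.46600223, -0.43584694, -0.69271289],
       [-0.00561327,  0.6781077 ,  0.73494112,  0.76322467],
       [ 0.        ,  0.        ,  0.        ,  1.        ]])}
top {'vertical_fov': 44.83463403668543, 'cx': 318.87012399938845, 'cy': 239.57433950855471, 'T': array([[ 0.01773563,  0.98650959, -0.16273991,  0.33918624],
       [-0.99983675,  0.01693686, -0.00629446, -0.29123318],
       [-0.00345324,  0.16282498,  0.98664893,  1.21179959],
       [ 0.        ,  0.        ,  0.        ,  1.        ]])}
```

View pics/top0.png

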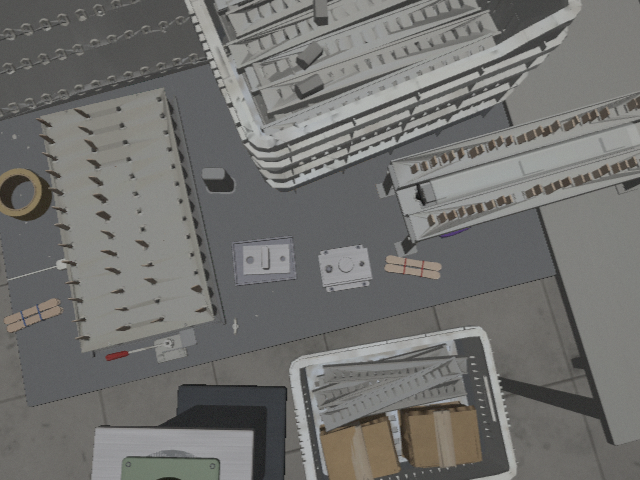

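View pics/scene0.png

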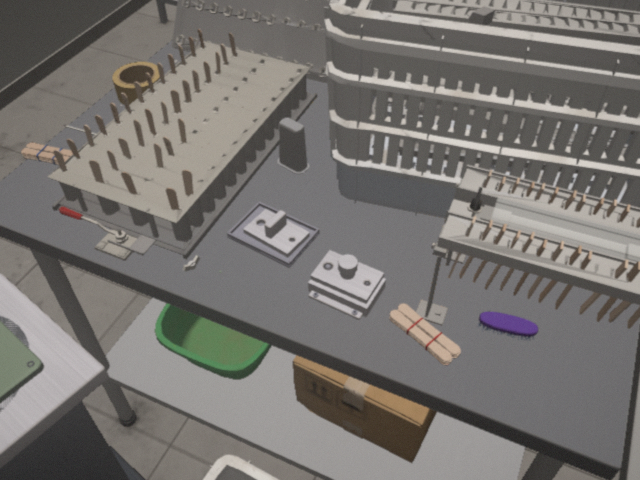

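Top view shows the tray with the bar cover at (265,260), the mould with the knob cover at (345,267), the wing nut at (235,326), sticks at (413,267) and the cup at (217,180). I'll enlarge the two covers.

```bash
cat > h.py <<'E'
import numpy as np, cv2
from rig import r, imaging, order
from scipy.spatial.transform import Rotation as R
def f(c): return 240/np.tan(np.radians(c["vertical_fov"])/2)
def ray(c,u,v):
    d=np.array([(u-c["cx"])/f(c),-(v-c["cy"])/f(c),-1.]); T=c["T"]; return T[:3,3],T[:3,:3]@d
def at(c,u,v,z):
    o,d=ray(c,u,v); return o+d*(z-o[2])/d[2]
def crop(im,x0,y0,x1,y1,k,name):
    cv2.imwrite("pics/"+name,cv2.resize(im[y0:y1,x0:x1],None,fx=k,fy=k,interpolation=cv2.INTER_CUBIC))
E
python3 - <<'E'
from h import *
a=cv2.imread("pics/top0.png");b=cv2.imread("pics/scene0.png")
A=cv2.resize(a[225:300,222:382],None,fx=5,fy=5,interpolation=cv2.INTER_CUBIC)
B=cv2.resize(b[200:320,222:392],None,fx=4.7,fy=4.7,interpolation=cv2.INTER_CUBIC)
cv2.imwrite("pics/a.png",A);cv2.imwrite("pics/b.png",B)
E
```

```text
(no output)
```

View pics/a.png

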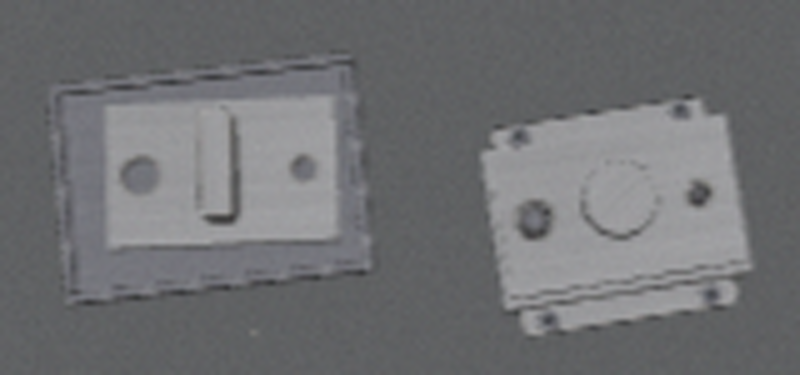

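View pics/b.png

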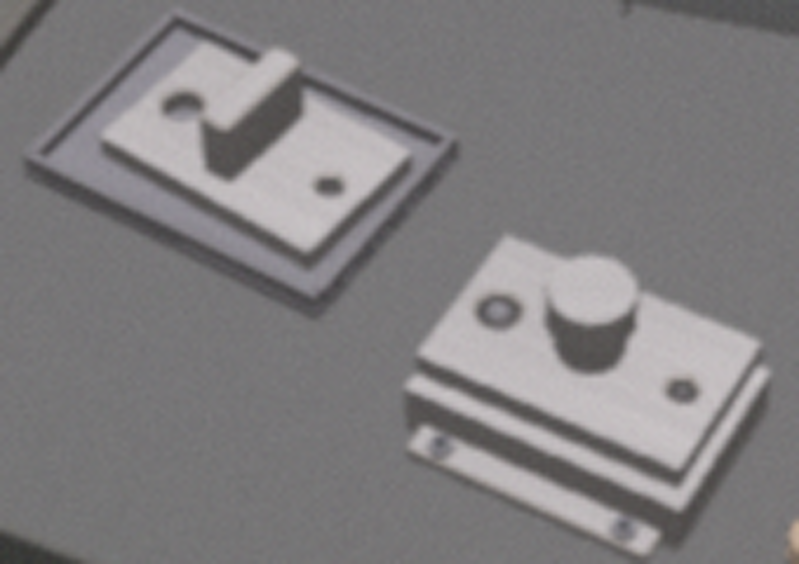

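Crop a (top): bar cover holes at (140,174) and (303,167), bar top about (214,161), tray corners (52,88) (350,58) (372,268) (68,302). The knob cover's holes are at (535,219) and (698,193), and its knob top at (620,199). Crop b (scene): holes at (182,106) (329,186) and (498,311) (682,390), knob top (592,288). Both large holes are toward world +y.

```bash
python3 - <<'E'
from h import *
ct,cs=imaging.calibration("top"),imaging.calibration("scene")
T=lambda x,y,z:at(ct,(x+.5)/5-.5+222,(y+.5)/5-.5+225,z)
S=lambda x,y,z:at(cs,(x+.5)/4.7-.5+222,(y+.5)/4.7-.5+200,z)
np.set_printoptions(precision=4,suppress=True)
for n,t,s,z in [("barbig",(140,174),(182,106),.014),("barsmall",(303,167),(329,186),.014),("bartop",(214,161),(250,88),.044),("kbig",(535,219),(498,311),.038),("ksmall",(698,193),(682,390),.038),("ktop",(620,199),(592,288),.068)]:
    print(n,T(*t,z)[:2],S(*s,z)[:2])
for n,C in (("T",[T(*p,.012) for p in((52,88),(350,58),(372,268),(68,302))]),("S",[S(*p,.012) for p in((25,158),(177,12),(458,140),(317,300))])):
    C=np.array(C)[:,:2]; print(n,C,C.mean(0),[np.linalg.norm(C[i]-C[i-1]) for i in range(4)])
for p,n in(((235,326),"nut"),((217,190),"cup"),((388,268),"sticksL")): print(n,at(ct,*p,0)[:2])
c=imaging.calibration("wrist");s=r.sense();Rt=R.from_rotvec(s["orientation"]).as_matrix();print(Rt);print("cam in tool",Rt.T@(c["T"][:3,3]-s["eef_pos"]));print(Rt.T@c["T"][:3,:3], c["vertical_fov"],c["cx"],c["cy"])
E
```

```text
barbig [ 0.4926 -0.1406] [ 0.4922 -0.1412]
barsmall [ 0.4967 -0.2082] [ 0.4964 -0.209 ]
bartop [ 0.4946 -0.1741] [ 0.494  -0.1757]
kbig [ 0.4739 -0.3045] [ 0.4737 -0.305 ]
ksmall [ 0.4857 -0.3706] [ 0.4854 -0.372 ]
ktop [ 0.479  -0.3377] [ 0.4804 -0.3382]
T [[ 0.5284 -0.1022]
 [ 0.5433 -0.2264]
 [ 0.4553 -0.2377]
 [ 0.4391 -0.1125]] [ 0.4915 -0.1697] [np.float64(0.08992936809996376), np.float64(0.12511203259123485), np.float64(0.08865305750677452), np.float64(0.12623881515614407)]
S [[ 0.4387 -0.114 ]
 [ 0.5284 -0.104 ]
 [ 0.5443 -0.2288]
 [ 0.4552 -0.2399]] [ 0.4917 -0.1717] [np.float64(0.12695974575649124), np.float64(0.09029607805453646), np.float64(0.1257648687522023), np.float64(0.08984442650526815)]
nut [ 0.3555 -0.1138]
cup [ 0.643  -0.0634]
sticksL [ 0.4812 -0.4293]
[[-0.9464  0.3229 -0.0009]
 [ 0.3229  0.9464 -0.0018]
 [ 0.0003 -0.002  -1.    ]]
cam in tool [ 0.0823 -0.0015 -0.179 ]
[[ 0.0003  0.9606  0.278 ]
 [ 1.     -0.0004  0.0002]
 [ 0.0003  0.278  -0.9606]] 67.9945441795778 315.7543469983054 241.41349689948348
```

```bash
cat >> h.py <<'E'
def plan(*P,base=None):
    s=r.sense(); p=s["eef_pos"]; Rc=R.from_rotvec(s["orientation"])
    M=Rc.as_matrix(); print("t",round(s["time"],2),"pos",p.round(4),"psi",round(np.degrees(np.arctan2(-M[0,1],M[1,1])),2),"F",s["wrist_force"].round(1),"w",round(s["grip_width"]*94,1),"gf",round(float(s["grip_force"]),1))
    for x,y,z,a in P:
        a=np.radians(a); D=np.array([[-np.cos(a),-np.sin(a),0],[-np.sin(a),np.cos(a),0],[0,0,-1]]).T
        w=np.degrees((Rc.inv()*R.from_matrix(D)).as_rotvec()); d=M.T@(np.array([x,y,z])-p)/.05
        print([x,y,z],w.round(2),d.round(3))
E
python3 - <<'E'
from h import *
plan((.36,.2,.26,3.5),(.395,-.2,.2,3.5))
E
```

```text
t 0.1 pos [0.1853 0.5435 0.2044] psi -18.84 F [ 1.  -0.2 -0. ] w 93.9 gf 0.0
[0.36, 0.2, 0.26] [ -0.11  -0.04 -22.34] [-5.524 -5.377 -1.102]
[0.395, -0.2, 0.2] [ -0.11  -0.04 -22.34] [ -8.77  -12.72    0.112]
```

>>> {"fn": "step_arm", "kwargs": {"targets": [[0, 0, -22.3, -5.5, -5.4, -1.1, 0.2], [0, 0, -22.3, -5.5, -5.4, -1.1, 0.2], [0, 0, -22.3, -5.5, -5.4, -1.1, 0.2], [0, 0, -22.3, -5.5, -5.4, -1.1, 0.2], [0, 0, -22.3, -5.5, -5.4, -1.1, 0.2], [0, 0, -22.3, -5.5, -5.4, -1.1, 0.2], [0, 0, -22.3, -8.77, -12.7, 0.1, 0.2], [0, 0, -22.3, -8.77, -12.7, 0.1, 0.2], [0, 0, -22.3, -8.77, -12.7, 0.1, 0.2], [0, 0, -22.3, -8.77, -12.7, 0.1, 0.2], [0, 0, -22.3, -8.77, -12.7, 0.1, 0.2], [0, 0, -22.3, -8.77, -12.7, 0.1, 0.2]]}}

```text
time: 1.6
eef_pos: [0.3902, -0.1537, 0.2065]
orientation: [-0.094, 3.14, 0.0]
wrist_force: [1.1, 0.2, 0.1]
grip_width: 0.598
grip_force: 0.0
```

```bash
python3 - <<'E'
from h import *
plan((.395,-.2,.2,3.5),(.4945,-.1748,.1,3.5),(.4945,-.1748,.017,3.5))
E
```

```text
t 1.6 pos [ 0.3902 -0.1537  0.2065] psi 3.42 F [1.1 0.2 0.1] w 56.2 gf 0.0
[0.395, -0.2, 0.2] [ 0.01  0.03 -0.08] [-0.041 -0.931  0.13 ]
[0.4945, -0.1748, 0.1] [ 0.01  0.03 -0.08] [-2.057 -0.546  2.131]
[0.4945, -0.1748, 0.017] [ 0.01  0.03 -0.08] [-2.056 -0.547  3.791]
```

>>> {"fn": "step_arm", "kwargs": {"targets": [[0, 0, 0, -0.04, -0.9, 0.13, 0.2], [0, 0, 0, -2.05, -0.55, 2.0, 0.2], [0, 0, 0, -2.05, -0.55, 2.0, 0.2], [0, 0, 0, -2.05, -0.55, 2.0, 0.2], [0, 0, 0, -2.05, -0.55, 2.5, 0.2], [0, 0, 0, -2.05, -0.55, 2.5, 0.2], [0, 0, 0, -2.05, -0.55, 2.5, 0.2]]}}

```text
time: 2.48
eef_pos: [0.4948, -0.1734, 0.0833]
orientation: [-0.095, 3.139, -0.002]
wrist_force: [-0.0, -0.5, 0.5]
grip_width: 0.598
grip_force: 0.0
```

```bash
python3 - <<'E'
from h import *
plan((.4945,-.1748,.017,3.5))
im=imaging.capture("wrist");cv2.imwrite("pics/w1.png",im[:,:,::-1])
E
```

```text
t 2.48 pos [ 0.4948 -0.1734  0.0833] psi 3.46 F [-0.  -0.5  0.5] w 56.2 gf 0.0
[0.4945, -0.1748, 0.017] [-0.06  0.08 -0.04] [ 0.01  -0.027  1.325]
```

View pics/w1.png

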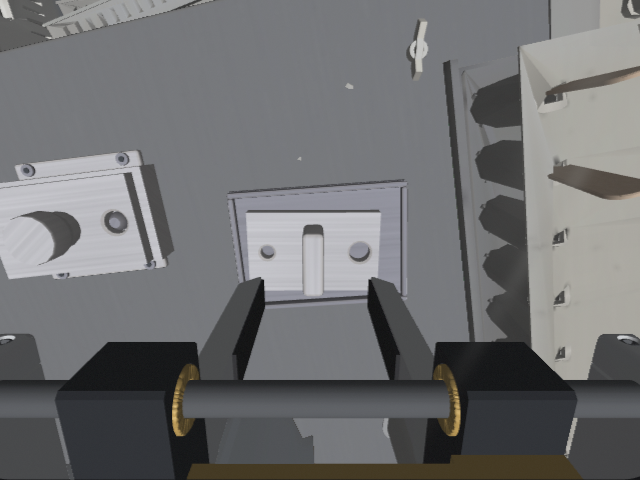

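Wrist view: the bar is centred between the fingers (bar at x≈313, fingertips at 265 and 369). Descending to grasp it.

>>> {"fn": "step_arm", "kwargs": {"targets": [[0, 0, 0, 0, -0.025, 0.7, 0.2], [0, 0, 0, 0, -0.025, 1.1, 0.2], [0, 0, 0, 0, -0.025, 1.31, 0.2], [0, 0, 0, 0, -0.025, 1.31, 0.2], [0, 0, 0, 0, -0.025, 1.31, -1], [0, 0, 0, 0, -0.025, 1.31, -1], [0, 0, 0, 0, -0.025, 1.31, -1], [0, 0, 0, 0, -0.025, 1.31, -1], [0, 0, 0, 0, -0.025, 1.31, -1]]}}

```text
time: 3.65
eef_pos: [0.4947, -0.1744, 0.0165]
orientation: [-0.095, 3.14, -0.001]
wrist_force: [0.0, 0.6, 0.3]
grip_width: 0.147
grip_force: 30.0
```

```bash
python3 - <<'E'
from h import *
plan((.4945,-.1748,.09,3.5),(.395,-.222,.09,0),(.395,-.222,.014,0))
E
```

```text
t 3.65 pos [ 0.4947 -0.1744  0.0165] psi 3.47 F [0.  0.6 0.3] w 13.8 gf 30.0
[0.4945, -0.1748, 0.09] [-0.02  0.02 -0.03] [ 0.004 -0.009 -1.469]
[0.395, -0.222, 0.09] [-0.02  0.02  3.47] [ 2.048 -0.831 -1.47 ]
[0.395, -0.222, 0.014] [-0.02  0.02  3.47] [ 2.048 -0.83   0.05 ]
```

>>> {"fn": "step_arm", "kwargs": {"targets": [[0, 0, 0, 0, 0, -0.6, -1], [0, 0, 0, 0, 0, -1.4, -1], [0, 0, 1.7, 1.0, -0.4, -1.4, -1], [0, 0, 3.5, 2.05, -0.83, -1.4, -1], [0, 0, 3.5, 2.05, -0.83, -1.0, -1], [0, 0, 3.5, 2.05, -0.83, -0.5, -1], [0, 0, 3.5, 2.05, -0.83, -0.1, -1], [0, 0, 3.5, 2.05, -0.83, 0.03, -1], [0, 0, 3.5, 2.05, -0.83, 0.05, -1], [0, 0, 3.5, 2.05, -0.83, 0.05, -1]]}}

```text
time: 4.9
eef_pos: [0.3953, -0.2222, 0.0145]
orientation: [0.001, 3.141, -0.001]
wrist_force: [-0.2, -0.0, -1.2]
grip_width: 0.145
grip_force: 30.0
```

```bash
python3 - <<'E'
from h import *
plan((.395,-.222,.013,0))
E
```

```text
t 4.9 pos [ 0.3953 -0.2222  0.0145] psi -0.03 F [-0.2 -0.  -1.2] w 13.6 gf 30.0
[0.395, -0.222, 0.013] [-0.05  0.06 -0.03] [0.007 0.004 0.03 ]
```

>>> {"fn": "step_arm", "kwargs": {"targets": [[0, 0, 0, 0, 0, 0.02, -1], [0, 0, 0, 0, 0, 0.04, -1], [0, 0, 0, 0, 0, 0.04, 0.2], [0, 0, 0, 0, 0, 0.04, 0.2], [0, 0, 0, 0, 0, 0.04, 0.2], [0, 0, 0, 0, 0, 0.04, 0.2], [0, 0, 0, 0, 0, -0.6, 0.2], [0, 0, 0, 0, 0, -1.6, 0.2], [0, 0, 0, 0, 0, -2.0, 0.2], [0, 0, 0, 0, 0, -2.0, 0.2]]}}

```text
time: 6.15
eef_pos: [0.3961, -0.2229, 0.1157]
orientation: [0.001, 3.138, -0.005]
wrist_force: [0.2, 0.1, -0.2]
grip_width: 0.603
grip_force: 0.0
```

```bash
python3 - <<'E'
from h import *
plan((.395,-.222,.116,0),(.4797,-.338,.116,10),(.4797,-.338,.041,10))
E
```

```text
t 6.15 pos [ 0.3961 -0.2229  0.1157] psi -0.04 F [ 0.2  0.1 -0.2] w 56.7 gf 0.0
[0.395, -0.222, 0.116] [-0.18  0.21 -0.04] [ 0.022  0.019 -0.006]
[0.4797, -0.338, 0.116] [ -0.19   0.19 -10.04] [-1.673 -2.3    0.007]
[0.4797, -0.338, 0.041] [ -0.19   0.19 -10.04] [-1.668 -2.295  1.507]
```

>>> {"fn": "step_arm", "kwargs": {"targets": [[0, 0, -5, -0.8, -1.15, 0, 0.2], [0, 0, -10, -1.67, -2.3, 0, 0.2], [0, 0, -10, -1.67, -2.3, 0, 0.2], [0, 0, -10, -1.67, -2.3, 0.6, 0.2], [0, 0, -10, -1.67, -2.3, 0.8, 0.2], [0, 0, -10, -1.67, -2.3, 0.8, 0.2], [0, 0, -10, -1.67, -2.3, 0.8, 0.2]]}}

```text
time: 7.02
eef_pos: [0.4784, -0.3369, 0.0744]
orientation: [-0.273, 3.129, -0.001]
wrist_force: [1.0, 0.3, 0.4]
grip_width: 0.599
grip_force: 0.0
```

```bash
python3 - <<'E'
from h import *
plan((.4797,-.338,.041,10))
E
```

```text
t 7.03 pos [ 0.4784 -0.3369  0.0744] psi 9.97 F [1.  0.3 0.4] w 56.4 gf 0.0
[0.4797, -0.338, 0.041] [-0.04  0.03 -0.03] [-0.021 -0.025  0.668]
```

>>> {"fn": "step_arm", "kwargs": {"targets": [[0, 0, 0, -0.02, -0.025, 0.4, 0.2], [0, 0, 0, -0.02, -0.025, 0.65, 0.2], [0, 0, 0, -0.02, -0.025, 0.65, 0.2], [0, 0, 0, -0.02, -0.025, 0.65, -1], [0, 0, 0, -0.02, -0.025, 0.65, -1], [0, 0, 0, -0.02, -0.025, 0.65, -1], [0, 0, 0, -0.02, -0.025, 0.65, -1], [0, 0, 0, -0.02, -0.025, 0.65, -1]]}}

```text
time: 8.02
eef_pos: [0.4797, -0.3383, 0.0418]
orientation: [-0.273, 3.129, -0.001]
wrist_force: [-0.1, 0.7, 2.1]
grip_width: 0.306
grip_force: 30.0
```

```bash
python3 - <<'E'
from h import *
plan((.4797,-.338,.1,10))
E
```

```text
t 8.03 pos [ 0.4797 -0.3383  0.0418] psi 9.96 F [-0.1  0.7  2.1] w 28.8 gf 30.0
[0.4797, -0.338, 0.1] [-0.05  0.03 -0.04] [-0.002  0.004 -1.164]
```

>>> {"fn": "step_arm", "kwargs": {"targets": [[0, 0, 0, 0, 0, -0.15, -1], [0, 0, 0, 0, 0, -0.35, -1], [0, 0, 0, 0, 0, -0.6, -1], [0, 0, 0, 0, 0, -1.0, -1], [0, 0, 0, 0, 0, -1.3, -1], [0, 0, 0, 0, 0, -1.3, -1], [0, 0, 0, 0, 0, -1.3, -1]]}}

```text
time: 8.9
eef_pos: [0.479, -0.3376, 0.106]
orientation: [0.273, -3.129, -0.001]
wrist_force: [1.0, 0.7, -1.9]
grip_width: 0.308
grip_force: 30.0
```

```bash
python3 - <<'E'
from h import *
plan((.4916,-.1707,.107,7),(.4916,-.1707,.018,7))
im=imaging.capture("wrist");cv2.imwrite("pics/w2.png",im[:,:,::-1])
E
```

```text
t 8.9 pos [ 0.479  -0.3376  0.106 ] psi 9.96 F [ 1.   0.7 -1.9] w 29.0 gf 30.0
[0.4916, -0.1707, 0.107] [ 0.04 -0.03  2.96] [-0.825  3.243 -0.019]
[0.4916, -0.1707, 0.018] [ 0.04 -0.03  2.96] [-0.826  3.242  1.761]
```

View pics/w2.png

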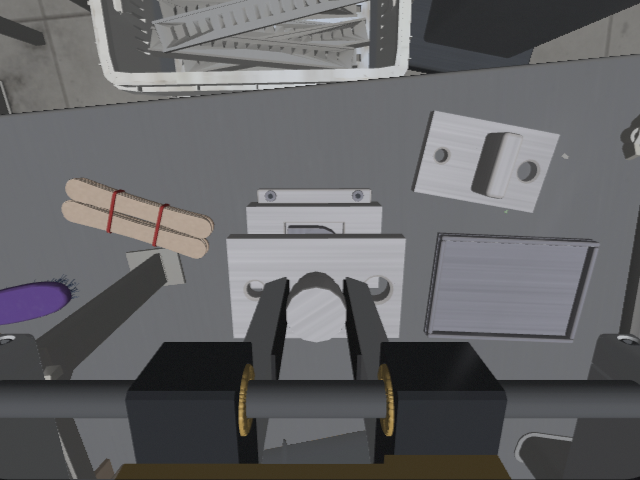

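The knob cover is held level above the mould. The tray is empty, and the bar cover lies on the bench with its holes at (441,155) and (527,171).

>>> {"fn": "step_arm", "kwargs": {"targets": [[0, 0, 1, -0.2, 0.8, 0, -1], [0, 0, 2, -0.4, 1.7, 0, -1], [0, 0, 3, -0.65, 2.6, 0, -1], [0, 0, 3, -0.83, 3.24, 0, -1], [0, 0, 3, -0.83, 3.24, 0.4, -1], [0, 0, 3, -0.83, 3.24, 0.9, -1], [0, 0, 3, -0.83, 3.24, 1.3, -1], [0, 0, 3, -0.83, 3.24, 1.6, -1], [0, 0, 3, -0.83, 3.24, 1.7, -1], [0, 0, 3, -0.83, 3.24, 1.7, -1], [0, 0, 3, -0.83, 3.24, 1.7, -1]]}}

```text
time: 10.32
eef_pos: [0.493, -0.1716, 0.0222]
orientation: [-0.191, 3.134, -0.001]
wrist_force: [0.6, 0.4, -1.7]
grip_width: 0.307
grip_force: 30.0
```

```bash
python3 - <<'E'
from h import *
plan((.4916,-.1707,.018,7))
E
```

```text
t 10.32 pos [ 0.493  -0.1716  0.0222] psi 6.96 F [ 0.6  0.4 -1.7] w 28.8 gf 30.0
[0.4916, -0.1707, 0.018] [-0.06  0.08 -0.04] [0.025 0.022 0.083]
```

>>> {"fn": "step_arm", "kwargs": {"targets": [[0, 0, 0, 0.02, 0.02, 0.03, -1], [0, 0, 0, 0.02, 0.02, 0.06, -1], [0, 0, 0, 0.02, 0.02, 0.08, -1], [0, 0, 0, 0.02, 0.02, 0.08, -1]]}}

```text
time: 10.82
eef_pos: [0.4911, -0.1703, 0.0178]
orientation: [0.191, -3.136, -0.0]
wrist_force: [-2.0, -0.1, 2.7]
grip_width: 0.307
grip_force: 30.0
```

>>> {"fn": "step_arm", "kwargs": {"targets": [[0, 0, 0, 0, 0, 0, 0.2], [0, 0, 0, 0, 0, 0, 0.2], [0, 0, 0, 0, 0, 0, 0.2], [0, 0, 0, 0, 0, 0, 0.2], [0, 0, 0, 0, 0, -0.8, 0.2], [0, 0, 0, 0, 0, -1.8, 0.2], [0, 0, 0, 0, 0, -2, 0.2], [0, 0, 0, 0, 0, -2, 0.2]]}}

```text
time: 11.82
eef_pos: [0.4914, -0.1705, 0.1178]
orientation: [-0.191, 3.135, -0.001]
wrist_force: [-1.1, 0.4, 0.1]
grip_width: 0.601
grip_force: 0.0
```

```bash
python3 - <<'E'
from h import *
plan((.3953,-.2222,.117,0),(.3953,-.2222,.05,0))
im=imaging.capture("top")[:,:,::-1]
crop(im,222,225,382,325,5,"a2.png")
E
```

```text
t 11.82 pos [ 0.4914 -0.1705  0.1178] psi 6.96 F [-1.1  0.4  0.1] w 56.5 gf 0.0
[0.3953, -0.2222, 0.117] [-0.04  0.07  6.96] [ 2.034 -0.794  0.014]
[0.3953, -0.2222, 0.05] [-0.04  0.07  6.96] [ 2.035 -0.793  1.354]
```

View pics/a2.png

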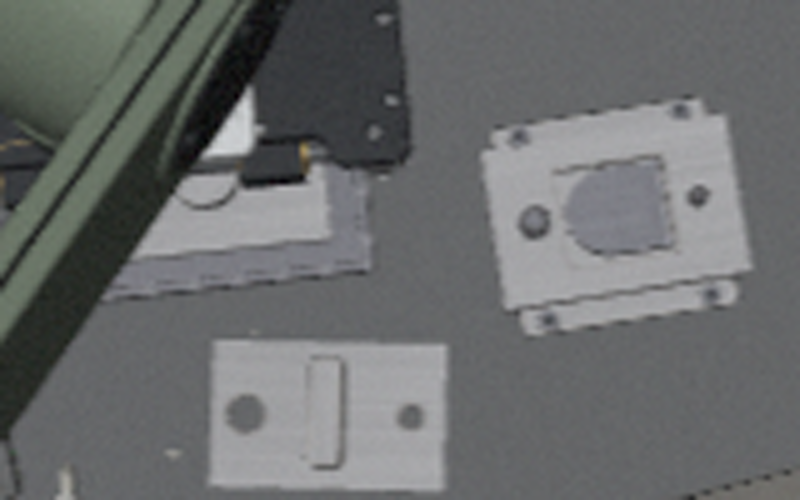

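Bar cover lies at z=0 with holes at (246,413) and (411,416). The mould is clear, with its dowels at (535,222) and (698,196), and the knob cover sits in the tray. Next, a closer look at the dowels from both cameras.

```bash
python3 - <<'E'
from h import *
a=imaging.capture("top")[:,:,::-1].copy();b=imaging.capture("scene")[:,:,::-1].copy()
cv2.imwrite("pics/t3.png",a);cv2.imwrite("pics/s3.png",b)
A=cv2.resize(a[250:290,318:378],None,fx=9,fy=9,interpolation=cv2.INTER_CUBIC) # 540x360 
B=cv2.resize(b[245:311,305:389],None,fx=6,fy=6,interpolation=cv2.INTER_CUBIC)[:,:] # 504x396
A=cv2.resize(a[252:280,320:370],None,fx=8,fy=8,interpolation=cv2.INTER_CUBIC) # 400x224
B=cv2.resize(b[255:295,318:378],None,fx=10,fy=8,interpolation=cv2.INTER_CUBIC)
C=cv2.resize(b[250:300,315:385],None,fx=8,fy=8,interpolation=cv2.INTER_CUBIC) #560x400
m=np.zeros((600,800,3),np.uint8);m[:200]=0
A=cv2.resize(a[255:280,320:370],None,fx=8,fy=8,interpolation=cv2.INTER_CUBIC) #400x200
D=cv2.resize(a[295:320,262:312],None,fx=8,fy=8,interpolation=cv2.INTER_CUBIC)
m[:200,:400]=A;m[:200,400:]=D;m[200:,:560]=C
cv2.imwrite("pics/m3.png",m)
E
```

```text
(no output)
```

View pics/m3.png

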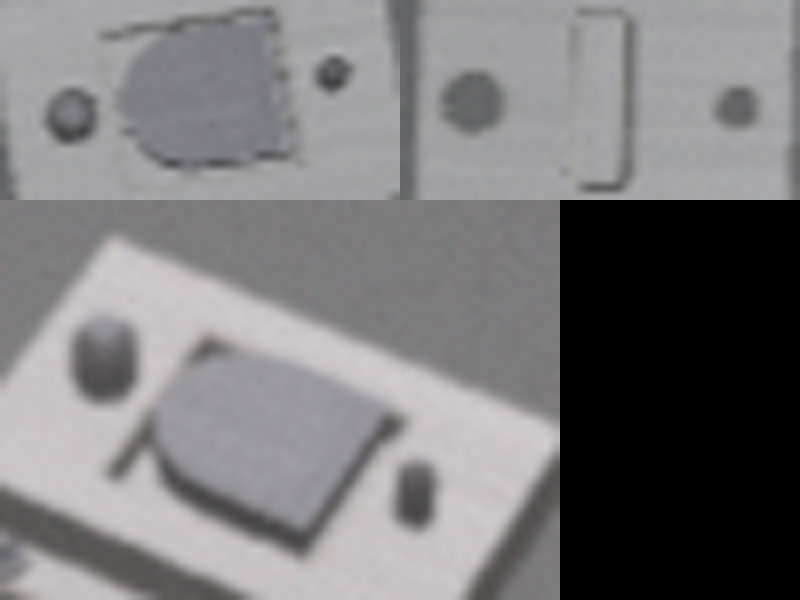

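Mosaic: in the top view, big dowel foot ≈(72,117) and small ≈(334,75); the cover holes are at (72,101) and (337,106) in the right panel. In the scene view, the feet are ≈(105,379) and (415,513).

```bash
python3 - <<'E'
from h import *
ct,cs=imaging.calibration("top"),imaging.calibration("scene")
T=lambda x,y,z,x0,y0:at(ct,(x+.5)/8-.5+x0,(y+.5)/8-.5+y0,z)[:2]
S=lambda x,y,z:at(cs,(x+.5)/8-.5+315,(y-200+.5)/8-.5+250,z)[:2]
for n,b,s in(("mT",T(72,117,.022,320,255),T(334,75,.022,320,255)),("mS",S(105,379,.022),S(415,513,.022)),("cT",T(72,101,.01,262,295),T(337,106,.01,262,295))):
    d=b-s;print(n,b.round(4),s.round(4),"c",((b+s)/2).round(4),"L",np.linalg.norm(d).round(4),"psi",np.degrees(np.arctan2(-d[0],d[1])).round(2))
plan((.3953,-.2222,.117,0))
E
```

```text
mT [ 0.4741 -0.3047] [ 0.4861 -0.3719] c [ 0.4801 -0.3383] L 0.0683 psi 10.14
mS [ 0.4745 -0.3047] [ 0.4864 -0.3717] c [ 0.4804 -0.3382] L 0.0681 psi 10.03
cT [ 0.3949 -0.1868] [ 0.3948 -0.2549] c [ 0.3949 -0.2209] L 0.0681 psi -0.07
t 11.97 pos [ 0.4896 -0.1695  0.1153] psi 6.96 F [-1.1 -0.4 -1.1] w 56.4 gf 0.0
[0.3953, -0.2222, 0.117] [ 0.12 -0.19  6.96] [ 2.001 -0.818 -0.029]
```

>>> {"fn": "step_arm", "kwargs": {"targets": [[0, 0, 3.5, 1.0, -0.4, 0, 0.2], [0, 0, 7, 2.0, -0.8, 0, 0.2], [0, 0, 7, 2.0, -0.8, 0, 0.2], [0, 0, 7, 2.0, -0.8, 0.8, 0.2], [0, 0, 7, 2.0, -0.8, 1.3, 0.2], [0, 0, 7, 2.0, -0.8, 1.3, 0.2], [0, 0, 7, 2.0, -0.8, 1.3, 0.2], [0, 0, 7, 2.0, -0.8, 1.3, 0.2]]}}

```text
time: 12.98
eef_pos: [0.3979, -0.2227, 0.0535]
orientation: [0.0, 3.14, -0.002]
wrist_force: [0.2, -0.1, 0.4]
grip_width: 0.597
grip_force: 0.0
```

```bash
python3 - <<'E'
from h import *
for i in range(4): plan((.3951,-.2215,.0135,0)); imaging.capture("top")
E
```

```text
t 12.97 pos [ 0.3979 -0.2227  0.0535] psi -0.01 F [ 0.2 -0.1  0.4] w 56.1 gf 0.0
[0.3951, -0.2215, 0.0135] [-0.09  0.11 -0.01] [0.058 0.026 0.8  ]
t 13.03 pos [ 0.3978 -0.2227  0.0535] psi -0.01 F [-0.1  0.2 -0.6] w 56.7 gf 0.0
[0.3951, -0.2215, 0.0135] [-0.09  0.11 -0.01] [0.055 0.026 0.8  ]
t 13.07 pos [ 0.3976 -0.2227  0.0534] psi -0.02 F [-0.   0.1  0.1] w 56.6 gf 0.0
[0.3951, -0.2215, 0.0135] [-0.08  0.1  -0.02] [0.052 0.024 0.798]
t 13.12 pos [ 0.3974 -0.2226  0.0533] psi -0.03 F [0.1 1.1 0.1] w 56.4 gf 0.0
[0.3951, -0.2215, 0.0135] [-0.07  0.08 -0.03] [0.047 0.023 0.795]
```

>>> {"fn": "step_arm", "kwargs": {"targets": [[0, 0, 0, 0.035, 0.02, 0.4, 0.2], [0, 0, 0, 0.035, 0.02, 0.7, 0.2], [0, 0, 0, 0.035, 0.02, 0.79, 0.2], [0, 0, 0, 0.035, 0.02, 0.79, 0.2], [0, 0, 0, 0.035, 0.02, 0.79, 0.2], [0, 0, 0, 0.035, 0.02, 0.79, -1], [0, 0, 0, 0.035, 0.02, 0.79, -1], [0, 0, 0, 0.035, 0.02, 0.79, -1], [0, 0, 0, 0.035, 0.02, 0.79, -1], [0, 0, 0, 0.035, 0.02, 0.79, -1]]}}

```text
time: 14.42
eef_pos: [0.395, -0.2212, 0.0129]
orientation: [0.001, 3.141, -0.0]
wrist_force: [-0.3, 0.7, -0.1]
grip_width: 0.15
grip_force: 30.0
```

```bash
python3 - <<'E'
from h import *
plan((.3951,-.222,.1,0),(.4802,-.339,.1,10.1),(.4802,-.3387,.062,10.1))
E
```

```text
t 14.43 pos [ 0.395  -0.2212  0.0129] psi -0.04 F [-0.3  0.7 -0.1] w 14.1 gf 30.0
[0.3951, -0.222, 0.1] [-0.01  0.01 -0.04] [-0.002 -0.016 -1.742]
[0.4802, -0.339, 0.1] [-1.000e-02  1.000e-02 -1.014e+01] [-1.706 -2.354 -1.741]
[0.4802, -0.3387, 0.062] [-1.000e-02  1.000e-02 -1.014e+01] [-1.706 -2.348 -0.981]
```

>>> {"fn": "step_arm", "kwargs": {"targets": [[0, 0, 0, 0, 0, -0.6, -1], [0, 0, 0, 0, 0, -1.5, -1], [0, 0, -3, -0.5, -0.7, -1.7, -1], [0, 0, -7, -1.1, -1.5, -1.7, -1], [0, 0, -10.1, -1.7, -2.34, -1.7, -1], [0, 0, -10.1, -1.7, -2.34, -1.4, -1], [0, 0, -10.1, -1.7, -2.34, -1.0, -1], [0, 0, -10.1, -1.7, -2.34, -0.98, -1], [0, 0, -10.1, -1.7, -2.34, -0.98, -1], [0, 0, -10.1, -1.7, -2.34, -0.98, -1], [0, 0, -10.1, -1.7, -2.34, -0.98, -1], [0, 0, -10.1, -1.7, -2.34, -0.98, -1]]}}

```text
time: 15.92
eef_pos: [0.4801, -0.3384, 0.0625]
orientation: [-0.275, 3.129, -0.001]
wrist_force: [0.3, 0.6, -1.8]
grip_width: 0.145
grip_force: 30.0
```

```bash
python3 - <<'E'
from h import *
plan((.4802,-.3384,.052,10.1),(.4802,-.3384,.041,10.1))
im=imaging.capture("scene")[:,:,::-1].copy();w=imaging.capture("wrist")[:,:,::-1].copy()
cv2.imwrite("pics/s4.png",im);plan()
m=np.zeros((600,800,3),np.uint8)
m[:,:,:]=0
B=cv2.resize(im[230:305,300:400],None,fx=8,fy=8,interpolation=cv2.INTER_CUBIC)
cv2.imwrite("pics/m4.png",B)
E
```

```text
t 15.93 pos [ 0.4801 -0.3384  0.0625] psi 10.06 F [ 0.3  0.6 -1.8] w 13.6 gf 30.0
[0.4802, -0.3384, 0.052] [-0.05  0.03 -0.04] [-0.001  0.     0.209]
[0.4802, -0.3384, 0.041] [-0.05  0.03 -0.04] [-0.001  0.     0.429]
t 16.02 pos [ 0.48   -0.3383  0.0622] psi 10.06 F [ 0.   0.5 -1.8] w 13.6 gf 30.0
```

View pics/m4.png

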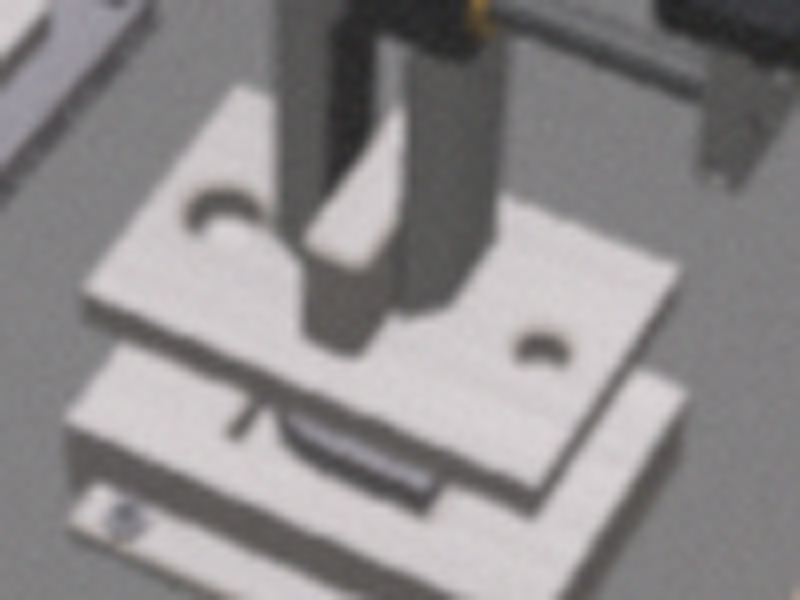

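Held cover above the mould: holes at crop (224,215) and (542,348).

```bash
python3 - <<'E'
from h import *
cs=imaging.calibration("scene")
S=lambda x,y,z:at(cs,(x+.5)/8-.5+300,(y+.5)/8-.5+230,z)[:2]
b,s=S(224,215,.0593),S(542,348,.0593);d=b-s;print(b,s,(b+s)/2,np.linalg.norm(d),np.degrees(np.arctan2(-d[0],d[1])))
plan((.4802,-.3384,.052,10.1))
E
```

```text
[ 0.47410959 -0.30459282] [ 0.48619347 -0.37121499] [ 0.48015153 -0.33790391] 0.06770918244707043 10.280502752604544
t 16.02 pos [ 0.48   -0.3383  0.0622] psi 10.06 F [ 0.   0.5 -1.8] w 13.6 gf 30.0
[0.4802, -0.3384, 0.052] [-0.03  0.02 -0.04] [-0.003 -0.002  0.204]
```

>>> {"fn": "step_arm", "kwargs": {"targets": [[0, 0, 0, -0.003, -0.003, 0.08, -1], [0, 0, 0, -0.003, -0.003, 0.16, -1], [0, 0, 0, -0.003, -0.003, 0.22, -1], [0, 0, 0, -0.003, -0.003, 0.28, -1], [0, 0, 0, -0.003, -0.003, 0.34, -1], [0, 0, 0, -0.003, -0.003, 0.38, -1], [0, 0, 0, -0.003, -0.003, 0.38, -1], [0, 0, 0, -0.003, -0.003, 0.38, -1]]}}

```text
time: 17.02
eef_pos: [0.4801, -0.3384, 0.043]
orientation: [-0.275, 3.129, -0.0]
wrist_force: [0.4, -0.8, -2.3]
grip_width: 0.144
grip_force: 30.0
```

```bash
python3 - <<'E'
from h import *
plan((.4802,-.3384,.0349,10.1))
E
```

```text
t 17.02 pos [ 0.4801 -0.3384  0.043 ] psi 10.06 F [ 0.4 -0.8 -2.3] w 13.5 gf 30.0
[0.4802, -0.3384, 0.0349] [-0.01  0.01 -0.04] [-0.002 -0.     0.162]
```

The holes are 8 mm down over the dowels with no contact force. Pressing now.

>>> {"fn": "step_arm", "kwargs": {"targets": [[0, 0, 0, 0, 0, 0.04, -1], [0, 0, 0, 0, 0, 0.07, -1], [0, 0, 0, 0, 0, 0.1, -1], [0, 0, 0, 0, 0, 0.13, -1], [0, 0, 0, 0, 0, 0.16, -1], [0, 0, 0, 0, 0, 0.16, -1], [0, 0, 0, 0, 0, 0.16, -1]]}}

```text
time: 17.9
eef_pos: [0.4803, -0.3386, 0.0363]
orientation: [-0.276, 3.129, -0.001]
wrist_force: [-1.9, 1.3, 7.9]
grip_width: 0.149
grip_force: 30.0
```

>>> {"fn": "step_arm", "kwargs": {"targets": [[0, 0, 0, 0, 0, 0.01, -1], [0, 0, 0, 0, 0, 0.02, -1], [0, 0, 0, 0, 0, 0.02, -1], [0, 0, 0, 0, 0, 0.02, -1]]}}

```text
time: 18.4
eef_pos: [0.4804, -0.3386, 0.0355]
orientation: [-0.276, 3.129, -0.001]
wrist_force: [-4.0, 2.3, 9.3]
grip_width: 0.147
grip_force: 30.0
```

>>> {"fn": "step_arm", "kwargs": {"targets": [[0, 0, 0, 0, 0, 0.02, -1], [0, 0, 0, 0, 0, 0.04, -1], [0, 0, 0, 0, 0, 0.04, -1], [0, 0, 0, 0, 0, 0.04, -1]]}}

```text
time: 18.9
eef_pos: [0.4804, -0.3386, 0.0349]
orientation: [-0.276, 3.129, -0.001]
wrist_force: [-4.6, 4.7, 15.6]
grip_width: 0.147
grip_force: 30.0
```

>>> {"fn": "step_arm", "kwargs": {"targets": [[0, 0, 0, 0, 0, 0.01, -1], [0, 0, 0, 0, 0, 0.02, -1], [0, 0, 0, 0, 0, 0.02, -1], [0, 0, 0, 0, 0, 0.02, -1]]}}

```text
time: 19.4
eef_pos: [0.4804, -0.3386, 0.0349]
orientation: [0.276, -3.129, 0.001]
wrist_force: [-8.1, 5.9, 22.2]
grip_width: 0.145
grip_force: 30.0
```

```bash
python3 - <<'E'
from h import *
im=imaging.capture("scene")[:,:,::-1].copy()
for i in range(6): imaging.capture("top")
plan()
crop(im,215,185,415,325,4,"f.png")
E
```

```text
t 19.75 pos [ 0.4804 -0.3386  0.0349] psi 10.08 F [-7.4  6.9 21.2] w 13.7 gf 30.0
```

View pics/f.png

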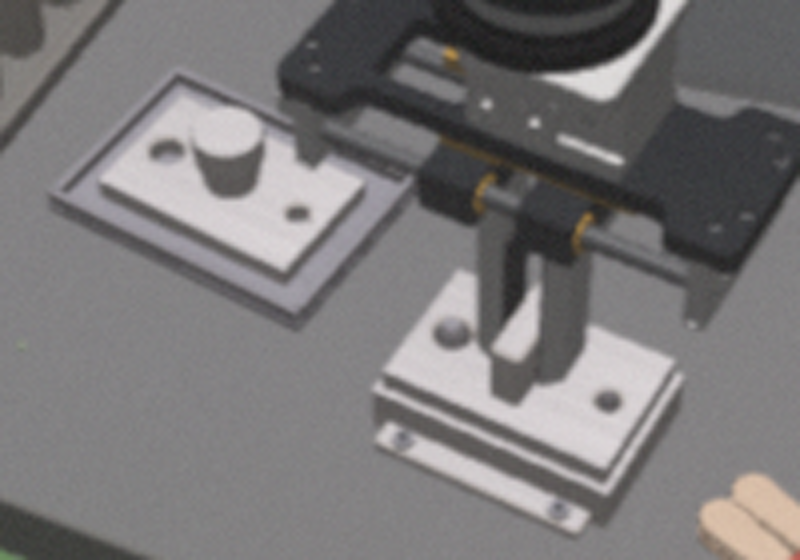

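The bar cover is closed flush on the mould with the dowels in its holes, at (452,332) and (608,400). The knob cover lies flat in the tray at (230,180), and the hand is holding steady at about 21 N.

```bash
python3 -c "
from rig import order
print(order.sign_off())"
```

```text
the job is handed in; nothing more can be done
None
```

The covers are swapped and the job is handed in at about 20 s: the knob cover lies flat in the tray, released, and the bar cover is on the dowels, large hole over large dowel, held fully closed with about 21 N.

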